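# Pin the ladder trolley's axle

### The arm

A 6-joint arm with a two-finger parallel gripper is mounted at the origin on the work surface. World frame = base frame: x ahead of the robot, y to its left, z up, the work surface at z = 0. Lengths are in m, angles in rad, forces in N, time in s.
With the tool pointing down it reaches from about 0.35 to 0.775 m from the base axis. Payload 5.5 kg.
Tool frame: the origin (TCP) lies at the very end of the fingers, on their centre line; the grasp point (between the pads) lies 19 mm behind it (grip_point_offset is the distance from the TCP to the grasp point, in m); z points along the fingers, y is the direction in which the jaws open and shut (so a half turn about z gives the same grasp; the last joint's range is limited). The gripper opens to 85 mm and grips with 20 to 120 N. Pads are 22 mm wide; open, the fingers measure 114 mm over their backs; the gripper's body (76 mm by 85 mm) begins 54 mm behind the grasp point. The pads swing forward as they close: fully open they stand 13 mm farther back than shut.
Start: joints at [-1.302, 0.313, 0.046, 1.304, 0, 1.431], TCP at [0.229, -0.528, 0.231] pointing down, gripper open.
Joint ranges: [-2.76, 2.76], [-0.86, 1.69], [-1.03, 1.26], [-2.2, 2.34], [-1.47, 1.5], [-3.14, 3.14]. Speed limits (rad/s): [2.57, 2.57, 3.14, 3.14, 3.14, 3.14].

### API

Orientations are given as a unit quaternion [w, x, y, z].
In Python, from workcell import * gives the robot as it stands.
- The arm moves only by the shell command python3 -m crank 'ROWS' [OPENING] [FORCE]. ROWS is a JSON object of lists of equal length, an entry for each row: "travel": the shift along the tool's x, y, z in units of 40 mm (1.0 is 40 mm), a list of three; "turn": the turn about the tool's z in rad. In form: {"travel": [[x, y, z], ...], "turn": [turn, ...]}. A call has 1 to 5 rows; each row is the pose to reach, as a shift and turn from the pose commanded when the call began, along the tool's axes at that moment; what a row does not reach only later rows make up. A row lasts 1/12 s, in which the tool goes at most 41.7 mm and 7.16 degrees, less where a joint would pass 70% of its speed; a pose out of reach is approached as far as the arm can. A call with a gripper value outside its range is refused whole. OPENING is the finger opening in mm, from 0 to 85.4, set as the call begins (- or left out, the last holds). The fingers move at their own pace and stop on an object; FORCE is the grip in N (left out, the last holds). Time passes only in rows, so rows that repeat a pose let the fingers close. It gives the time, the measured TCP pose, the force and the opening at its end, in the units of the state.
- get_state(): the state, without advancing time (a new reading comes with each control period).
- read_camera(name): name is "scene" or "top"; returns a dict with "image" (420x560x3 uint8, red, green, blue), "K" (3x3 intrinsics, pixels), "k1" (the pictures are not rectified: a ray, as slopes to the right and down, at radius r is drawn at 1 + k1 r^2 times it, then the intrinsics apply), "R" (3x3) and "t" (3): a world point X has camera coordinates R X + t. Camera axes: x right, y down, z forward; pixel columns grow to the right and rows downward; lengths in m; the calibration is good to about 2 mm. A picture is of the moment at which its call begins. There is no depth.
- hand_in(): hands the job in, once; it reports no verdict.
The state is a dict: "clock": time; "joint_pos": joint angles; "qvel": joint speeds; "tau": joint torques, N m; "tcp_pos": TCP position; "orientation": TCP orientation; "wrist_force": force on the tool from outside, world axes, zero at the start; "ft_torque": the same for the moment, N m; "finger_gap": finger opening in m.
Only numpy, scipy, OpenCV 4.12 (cv2) and the standard library are available. Lean on these libraries where they do the work, as an engineer would, in place of code of your own. Each camera call takes 0.05 s, during which the arm holds its last target. There are 200 camera calls.

### The job

Take the steel linchpin out of its wooden block and push it, gently and by feel, down through the hole near the end of the ladder trolley's axle until its collar sits fully home on the axle, with its ring to the axle's free end. Then swing the ring fully over the axle's end, so that it holds the pin. Never press on the trolley with more than 35 N, and leave the tin, mug and spanner where they are.

Things in the scene. Friction and masses are not known exactly. Their poses are not given: they have to be found in the camera images.
- trolley: Ladder-rail trolley fixed to the table: dark wooden foot, black upright plate, rubber roller (60 mm diameter) and a level steel axle 100 mm above the table. Origin on the table, under the middle of the range in which the hole may lie; x points along the axle to its free end, z up. Roller and washer end at x = -45 mm; plate and foot lie further back. The axle is stuck fast, it does not slide.
- flat_mark (a point): Fixed trolley point, level with the axle's flat top (109 mm up), on its centre line. A 10 mm hole runs straight down through the flat (44 mm long, 22 wide, 18 thick), 16 mm from its free end. How far the axle sticks out varies and is not measured: the hole's centre lies 0 to 20 mm from this point along the trolley's +x; feel for it by sliding the pin's tip on the flat.
- holder: Light wooden block 70 x 60 x 45 mm, fixed, origin at the centre of its underside; the linchpin stands in a 13 mm hole in its top.
- pin_grip (a point): Middle of the linchpin's grip tab, the place to grasp, 37 mm above pin_seat. The linchpin (steel, about 100 g) stands upright, z up; its x points to the side where its ring lies. The tab is 10 mm (x) by 16 mm (y), from the collar to 46 mm above pin_seat. The ring's level wires pass beside the tab 25 mm below this point.
- pin_seat (a point): Centre of the underside of the linchpin's collar, which rests on the axle's flat top when fully home; starts 53 mm above the table. Below it the round pin: 8 mm diameter, 30 mm long, last 4 mm tapered to 5 mm. The collar is 14 mm (x) by 34 mm (y), 6 mm thick; at its ends two lugs, 25 mm apart inside, reach 8 mm below this point and straddle the axle. Axes as pin_grip.
- ring_far (a point): Middle of the ring's far wire, 45 mm from the ring's hinge. Its x axis points from the hinge to the far wire.
- ring (a joint): Angle of the wire ring (4 mm wire, 45 mm outside), hinged about the linchpin's y axis, 12 mm above the collar's underside. 0: level, sticking out to the linchpin's +x side; grows as the ring swings down; 1.17: fully over, stopped, hanging steeply with the axle's end inside it. Friction (0.04 N m, 1 N at the far wire) holds it where it is left; pushing on hard at its stop levers the pin and loads the axle 3 to 4 times as much.
- tea_tin: Bystander: dark tea tin, 72 mm diameter, 110 mm high; origin at the centre of its underside.
- mug: Bystander: white mug, 80 mm diameter, 90 mm high, handle to its +y; origin at the centre of its underside.
- spanner: Bystander: steel spanner lying on the table, 160 mm long along its x; origin under its middle.
Things that resemble listed ones, but are neither listed nor needed, are in the scene too. Leave any black or orange look-alike of the part that bears pin_grip alone.

How it is judged:
On the way, in this order (a step that is already met when the one before it is completed fails the run):
1. the linchpin is fully home through the axle's hole, its ring still open (x of pin_seat in the frame of flat_mark between -0.003 and 0.023 m and y of pin_seat in the frame of flat_mark between -0.003 and 0.003 m and z of pin_seat in the frame of flat_mark between -0.004 and 0.003 m and angle between pin_seat's own z axis and vertical below 0.12 rad and value of joint ring below 0.7 rad), for 0.2 s.
2. the ring is swung fully over the axle's end (x of pin_seat in the frame of flat_mark between -0.003 and 0.023 m and y of pin_seat in the frame of flat_mark between -0.003 and 0.003 m and z of pin_seat in the frame of flat_mark between -0.004 and 0.003 m and angle between pin_seat's own z axis and vertical below 0.12 rad and value of joint ring above 1.05 rad), for 0.2 s.
At the end, for the whole second after the job is handed in: The linchpin stands upright (within 0.12 rad) in the axle's hole with its collar within 3 mm of the axle's top, and its ring is swung over the axle's end to at least 1.05 of its 1.17 rad and at rest; the robot has let go (all of step 2 and velocity of joint ring below 0.1 rad/s); the robot touches nothing.
It fails at once if the trolley (with its axle) is pressed with more than 35 N (contact force between trolley and anything else above 35 N).
It fails at once if the tea tin is moved more than 15 mm or tipped (distance of tea_tin from where it was at the start of the episode above 0.015 m or angle between tea_tin's own z axis and vertical above 0.3 rad).
It fails at once if the mug is moved more than 15 mm or tipped (distance of mug from where it was at the start of the episode above 0.015 m or angle between mug's own z axis and vertical above 0.3 rad).
It fails at once if the spanner is moved more than 15 mm or tipped (distance of spanner from where it was at the start of the episode above 0.015 m or angle between spanner's own z axis and vertical above 0.3 rad).
It also fails if it takes over 72 s, if anything falls off the work surface, if the arm or the gripper's body presses on something with over 40 N, if the wrist force passes 120 N, or if a joint passes its speed limit or range.

## Working session

There is one attempt and no reset: what is moved stays moved. The work goes in short steps, Python scripts to look and compute and a shell command to move; the robot and the scene stay as the last step left them, time stands still between calls to the robot, and variables do not carry over. Pictures are saved under pics/ and viewed, about 8 in all and at most 12, crops included, and the job is handed in when it is done.

```bash
mkdir -p pics; ls; cat > h.py <<'E'
from workcell import *
import numpy as np, cv2
def snap(n,f,crop=None,scale=1):
    c=read_camera(n); im=c["image"]
    np.savez('pics/'+f+'.npz',**{k:np.array(v) for k,v in c.items()})
    if crop: u0,v0,u1,v1=crop; im=im[v0:v1,u0:u1]
    if scale!=1: im=cv2.resize(im,None,fx=scale,fy=scale,interpolation=cv2.INTER_CUBIC)
    cv2.imwrite('pics/'+f+'.png',cv2.cvtColor(im,cv2.COLOR_RGB2BGR)); return c
def ray(c,u,v):
    K,k1,R,t=np.array(c["K"]),float(c["k1"]),np.array(c["R"]),np.array(c["t"])
    p=cv2.undistortPoints(np.array([[[u,v]]],float),K,np.array([k1,0,0,0,0.]))[0,0]
    return -R.T@t, R.T@np.array([p[0],p[1],1.])
def onz(c,u,v,z):
    o,d=ray(c,u,v); return o+d*(z-o[2])/d[2]
def proj(c,X):
    R,t=np.array(c["R"]),np.array(c["t"])
    return cv2.projectPoints(np.array(X,float).reshape(-1,1,3),cv2.Rodrigues(R)[0],t,np.array(c["K"]),np.array([float(c["k1"]),0,0,0,0.]))[0][:,0]
def tri(c1,p1,c2,p2):
    o1,d1=ray(c1,*p1);o2,d2=ray(c2,*p2)
    s=np.linalg.lstsq(np.c_[d1,-d2],o2-o1,rcond=None)[0]
    a,b=o1+d1*s[0],o2+d2*s[1]; return (a+b)/2,np.linalg.norm(a-b)
E
python3 - <<'E'
from h import *
a=snap('scene','s0',scale=1.4);b=snap('top','t0',scale=1.4)
for c in(a,b): print(c["K"],c["k1"],-np.array(c["R"]).T@c["t"])
s=get_state();print(s)
E
```

```text
pics
[[462.68197419   0.         281.9915018 ]
 [  0.         462.68197419 203.45634023]
 [  0.           0.           1.        ]] 0.04346470005855529 [ 1.18486505 -0.20165257  1.00253418]
[[525.95920397   0.         277.22699707]
 [  0.         525.95920397 206.70102809]
 [  0.           0.           1.        ]] -0.20775487824039734 [ 0.4438402  -0.02533685  1.58024873]
{'clock': 0.1, 'joint_pos': array([-1.30162258e+00,  3.13893133e-01,  4.50982062e-02,  1.30360317e+00,
        1.11283083e-05,  1.43120893e+00]), 'qvel': array([-0.0004767 , -0.00235566,  0.00224041, -0.00192649, -0.00072663,
        0.00022154]), 'tau': array([ 3.84132931e-03, -4.81724024e+01,  2.99243993e+01,  1.27154414e-02,
       -5.40938208e-05,  1.13000996e-05]), 'tcp_pos': array([ 0.22842611, -0.52718652,  0.23051864]), 'orientation': array([-7.99563974e-04,  9.79186579e-01,  2.02960595e-01, -4.63030539e-05]), 'wrist_force': array([-1.02860746,  0.00363594, -0.37948271]), 'ft_torque': array([-0.03675947, -0.01353448,  0.02519297]), 'finger_gap': 0.08551020589838441}
```

View pics/s0.png

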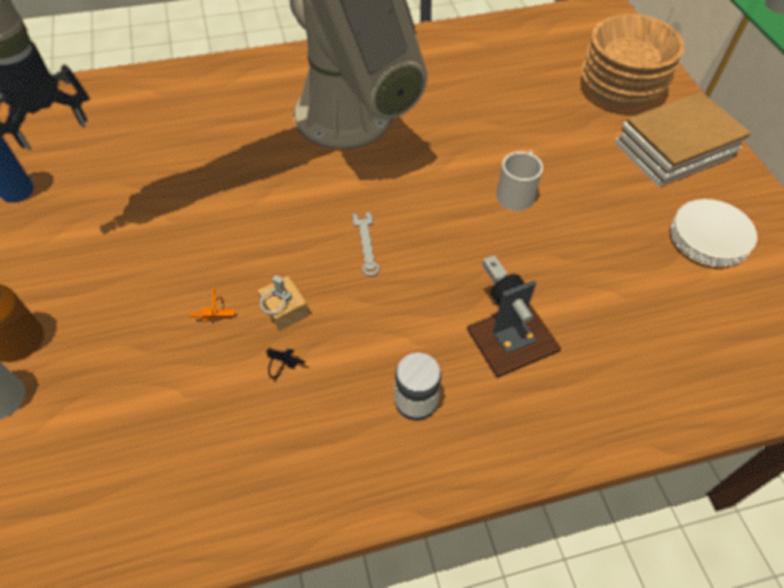

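View pics/t0.png

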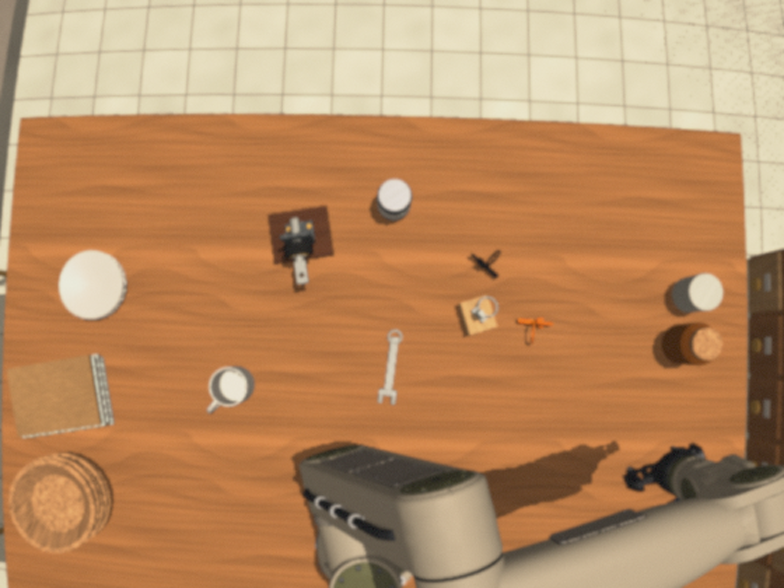

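The scene view shows the holder with the pin at about (280,297) and the trolley at (512,320). In the top view they are at (480,313) and (300,250), with the axle's free end at (301,283), towards the robot. I'll enlarge both.

```bash
python3 - <<'E'
from h import *
def crop(f,u,v,w,h,s):
    im=np.load(f'pics/{f}.npz')['image'][v:v+h,u:u+w]
    return cv2.resize(im,None,fx=s,fy=s,interpolation=cv2.INTER_CUBIC)
A=crop('s0',178,188,50,50,8)[:300];B=crop('s0',325,175,80,60,5)
C=crop('t0',318,205,50,38,8)[:300];D=crop('t0',185,140,66,50,6)[:300]
f=lambda x:cv2.copyMakeBorder(x[:300,:400],0,300-min(300,x.shape[0]),0,400-min(400,x.shape[1]),cv2.BORDER_CONSTANT)
cv2.imwrite('pics/m1.png',cv2.cvtColor(np.vstack([np.hstack([f(A),f(B)]),np.hstack([f(C),f(D)])]),cv2.COLOR_RGB2BGR))
E
```

```text
(no output)
```

View pics/m1.png

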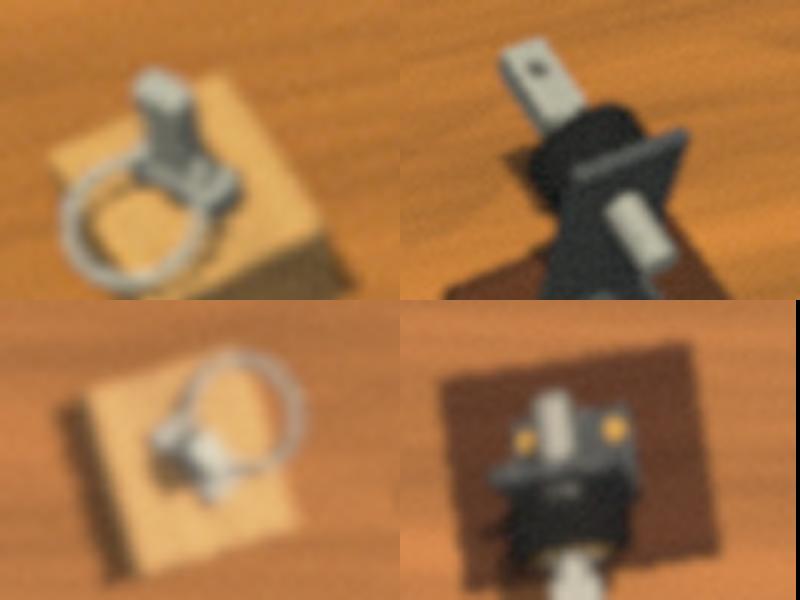

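```bash
cat > m.py <<'E'
from h import *
s=dict(np.load('pics/s0.npz'));t=dict(np.load('pics/t0.npz'))
f=lambda u,v,u0,v0,k:((u+.5)/k-.5+u0,(v+.5)/k-.5+v0)
ps=f(165,84,178,188,8);pt=f(205,143,318,205,8)
print('tab tri',tri(s,ps,t,pt),'z99',onz(s,*ps,.099),onz(t,*pt,.099))
print('hole scene',onz(s,*f(138,69,325,175,5),.109))
def gm(c,box,vmin=120,smax=60):
    u0,v0,u1,v1=box;hsv=cv2.cvtColor(c['image'],cv2.COLOR_RGB2HSV)
    m=np.zeros(hsv.shape[:2],np.uint8);m[v0:v1,u0:u1]=((hsv[...,1]<smax)&(hsv[...,2]>vmin))[v0:v1,u0:u1]*255
    return m
for n,c,boxes in(('t',t,dict(pin=(325,205,360,240),flat=(205,180,225,210),rear=(203,150,220,168))),('s',s,dict(pin=(180,190,215,230),flat=(340,180,364,204),rear=(362,208,385,232)))):
    for k,b in boxes.items():
        m=gm(c,b);v,u=np.nonzero(m)
        P=np.array([onz(c,a,e,.065 if k=='pin' else .109 ) for a,e in zip(u,v)])[:,:2] if len(u) else None
        if P is None: print(n,k,'none');continue
        r=cv2.minAreaRect(np.float32(P*1000));print(n,k,len(u),'mean',P.mean(0).round(4),'rect',np.round(r[0],1),np.round(r[1],1),round(r[2],1),'box',cv2.boxPoints(r).round(1).tolist())
E
python3 m.py
python3 - <<'E'
import sys;sys.argv=['']
import io,contextlib
with contextlib.redirect_stdout(io.StringIO()):
    from m import *
def up(c,b,k,W,H):
    u0,v0,u1,v1=b
    im=np.hstack([c['image'][v0:v1,u0:u1],cv2.cvtColor(gm(c,b)[v0:v1,u0:u1],cv2.COLOR_GRAY2RGB)])
    im=cv2.resize(im,None,fx=k,fy=k,interpolation=cv2.INTER_NEAREST)[:H,:W]
    return cv2.copyMakeBorder(im,0,H-im.shape[0],0,W-im.shape[1],cv2.BORDER_CONSTANT)
I=np.vstack([np.hstack([up(t,(325,205,360,240),6,420,220),up(t,(203,180,229,210),7,380,220)]),np.hstack([up(s,(180,190,216,230),6,432,280),up(s,(340,180,366,208),7,368,280)])])
cv2.imwrite('pics/m2.png',cv2.cvtColor(I,cv2.COLOR_RGB2BGR))
E
```

```text
tab tri (array([ 0.5083767 , -0.21700564,  0.10438507]), np.float64(0.0010007258372867545)) z99 [ 0.50420521 -0.21759357  0.099     ] [ 0.50867881 -0.21720346  0.099     ]
hole scene [0.57606103 0.14769042 0.109     ]
t pin 48 mean [ 0.5057 -0.219 ] rect [ 506.3 -218.9] [28.7 14.4] 46.1 box [[491.20001220703125, -224.3000030517578], [501.6000061035156, -234.3000030517578], [521.5, -213.60000610351562], [511.1000061035156, -203.60000610351562]]
t flat 149 mean [0.5861 0.1481] rect [586.4 148.2] [57.5 22.8] 6.9 box [[556.5, 156.0], [559.2999877929688, 133.39999389648438], [616.4000244140625, 140.3000030517578], [613.5999755859375, 163.0]]
t rear 62 mean [0.6749 0.1625] rect [674.3 163.6] [28.9 17.1] 2.0 box [[659.5999755859375, 171.6999969482422], [660.2000122070312, 154.5], [689.0999755859375, 155.5], [688.5, 172.60000610351562]]
s pin 87 mean [ 0.5108 -0.2235] rect [ 513.6 -230.4] [45.3 67.4] 41.8 box [[474.20001220703125, -220.39999389648438], [519.2000122070312, -270.70001220703125], [553.0, -240.39999389648438], [508.0, -190.1999969482422]]
s flat 133 mean [0.5842 0.1474] rect [584.2 147.2] [45.7 21.5] 8.9 box [[559.9000244140625, 154.3000030517578], [563.2000122070312, 133.10000610351562], [608.4000244140625, 140.10000610351562], [605.0999755859375, 161.39999389648438]]
s rear 102 mean [0.6756 0.1613] rect [675.  161.1] [37.  17.7] 8.9 box [[655.4000244140625, 167.0], [658.0999755859375, 149.5], [694.7000122070312, 155.1999969482422], [692.0, 172.6999969482422]]
```

View pics/m2.png

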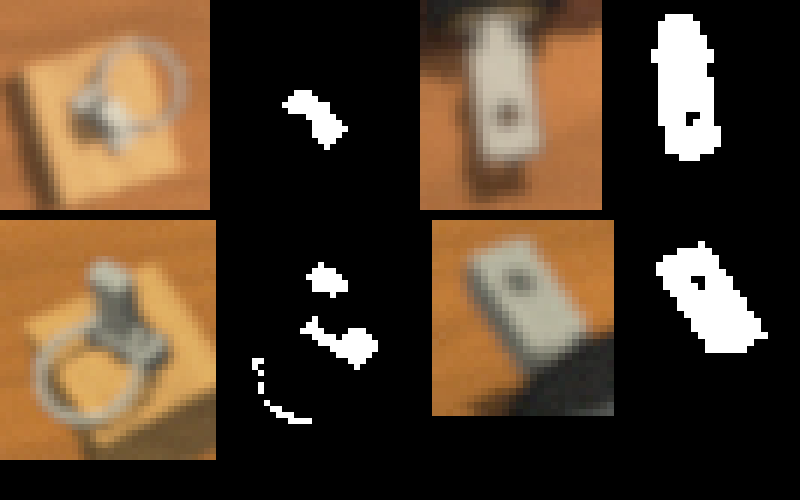

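The hole shows in both views: at (507,113) in the top crop and (519,282) in the scene crop. The pin's tab and ring also show, with the ring centre near (140,84) in the top crop and (90,374) in the scene crop. Next I'll turn these pixels into positions and the grasp shift.

```bash
python3 - <<'E'
from h import *
s=dict(np.load('pics/s0.npz'));t=dict(np.load('pics/t0.npz'))
f=lambda u,v,u0,v0,k:((u+.5)/k-.5+u0,(v+.5)/k-.5+v0)
hs=f(519-432,282-220,340,180,7);ht=f(507-420,113,203,180,7)
print('hole',onz(s,*hs,.109),onz(t,*ht,.109),tri(s,hs,t,ht))
rs=f(90,154,180,190,6);rt=f(140,84,325,205,6)
print('ring c',onz(s,*rs,.065),onz(t,*rt,.065),tri(s,rs,t,rt))
# block top corners (z=.045), from m1 crops scale 8
for n,c,pts,o in(('s',s,[(50,158),(218,72),(322,232)],(178,188)),('t',t,[(85,95),(240,50),(298,225),(130,275)],(318,205))):
    P=np.array([onz(c,*f(*p,*o,8),.045)[:2] for p in pts]);print(n,'block',(P*1000).round(1).tolist(),np.degrees(np.arctan2(*(P[1]-P[0])[::-1])),np.degrees(np.arctan2(*(P[2]-P[1])[::-1])),'ctr',P[[0,2]].mean(0))
for p in [(.507,-.2173)]:
    for zz in(.099,.065,.045): print(proj(s,[*p,zz]),proj(t,[*p,zz]))
from scipy.spatial.transform import Rotation as R
q=get_state()['orientation'];print(R.from_quat(np.roll(q,-1)).as_matrix().round(3))
E
```

```text
hole [0.57602179 0.14719112 0.109     ] [0.57580773 0.1461426  0.109     ] (array([0.57597761, 0.14662707, 0.10911773]), np.float64(0.0010494780897906926))
ring c [ 0.52756753 -0.23471244  0.065     ] [ 0.52161079 -0.23525278  0.065     ] (array([ 0.52208655, -0.23563888,  0.05739668]), np.float64(0.0013340475346371185))
s block [[483.0, -257.8], [463.0, -201.5], [531.8, -180.6]] 109.54830729393443 16.93732333133153 ctr [ 0.50740619 -0.21916534]
t block [[527.7, -179.7], [545.5, -236.7], [481.6, -259.0], [462.2, -197.3]] -72.71800990091647 -160.74706707065997 ctr [ 0.50468984 -0.21936266]
[[198.49357515 198.95100907]] [[343.21320221 223.03109452]]
[[200.37346515 207.04503431]] [[341.69409072 223.50169507]]
[[201.43600569 211.62428095]] [[340.83152385 223.76884277]]
[[ 0.918  0.397 -0.   ]
 [ 0.397 -0.918  0.002]
 [ 0.    -0.002 -1.   ]]
```

Both views agree on the hole at about (0.576, 0.147) and the pin at about (0.507, -0.218). The ring direction comes out at about -46° yaw and the axle at about -171°. I'll grasp with the jaws along the pin's x, so tool yaw 45°.

```bash
cat > go.py <<'E'
# usage: go.py x y z yawdeg -> shift in tool axes (units of 40 mm) and turn
from h import *; import sys
from scipy.spatial.transform import Rotation as R
s=get_state();M=R.from_quat(np.roll(s['orientation'],-1)).as_matrix()
a=np.degrees(np.arctan2(M[1,0],M[0,0]))
np.set_printoptions(suppress=True,precision=4)
print('t',round(s['clock'],2),'tcp',s['tcp_pos'],'yaw',a.round(2),'tilt z',M[:,2],'F',s['wrist_force'].round(1),'T',s['ft_torque'].round(2),'gap',round(s['finger_gap'],4),'j6',s['joint_pos'][5].round(2))
if len(sys.argv)>4:
    x,y,z,w=map(float,sys.argv[1:5]);d=(M.T@(np.array([x,y,z])-s['tcp_pos']))/.04
    print('travel',d,'n',(np.linalg.norm(d)/1.04).round(1),'turn',-np.radians((w-a+180)%360-180))
E
python3 -m crank '{"travel":[[0.94,-0.43,0],[1.88,-0.86,0],[2.82,-1.29,0],[3.76,-1.72,0],[4.7,-2.15,0]],"turn":[-0.07,-0.15,-0.22,-0.3,-0.377]}' 50 60
python3 go.py 0.507 -0.2175 0.15 45
```

```text
clock: 0.52
tcp_pos: [0.3675, -0.3723, 0.2309]
orientation: [-0.0, 0.923, 0.384, -0.0]
wrist_force: [0.8, -0.7, -0.4]
finger_gap: 0.0498
t 0.52 tcp [ 0.3675 -0.3723  0.2309] yaw 45.2 tilt z [-0.0004  0.0006 -1.    ] F [ 0.8 -0.7 -0.4] T [-0.07 -0.06 -0.02] gap 0.0498 j6 1.41
travel [ 5.2028 -0.2515  2.0234] n 5.4 turn 0.003515121781513909
```

```bash
python3 -m crank '{"travel":[[1.0,-0.05,0.1],[2.0,-0.1,0.4],[3.0,-0.15,0.8],[4.0,-0.2,1.4],[4.9,-0.24,2.0]],"turn":[0,0,0,0,0]}' 40 60
python3 -m crank '{"travel":[[0.3,0,0],[0.3,0,0.2]],"turn":[0,0]}'
python3 go.py 0.507 -0.2175 0.072 45
python3 - <<'E'
from h import *
c=snap('scene','s1',(160,120,300,240),5)
E
```

```text
clock: 0.93
tcp_pos: [0.4954, -0.232, 0.1555]
orientation: [0.001, 0.924, 0.383, 0.0]
wrist_force: [0.6, -0.6, 0.4]
finger_gap: 0.0398
clock: 1.1
tcp_pos: [0.5038, -0.2227, 0.1472]
orientation: [-0.001, 0.923, 0.385, -0.0]
wrist_force: [0.7, 0.1, -0.5]
finger_gap: 0.0399
t 1.1 tcp [ 0.5038 -0.2227  0.1472] yaw 45.29 tilt z [-0.0007  0.0009 -1.    ] F [ 0.7  0.1 -0.5] T [-0.05 -0.04  0.01] gap 0.0399 j6 1.79
travel [ 0.1477 -0.0321  1.8799] n 1.8 turn 0.004975776481135158
```

View pics/s1.png

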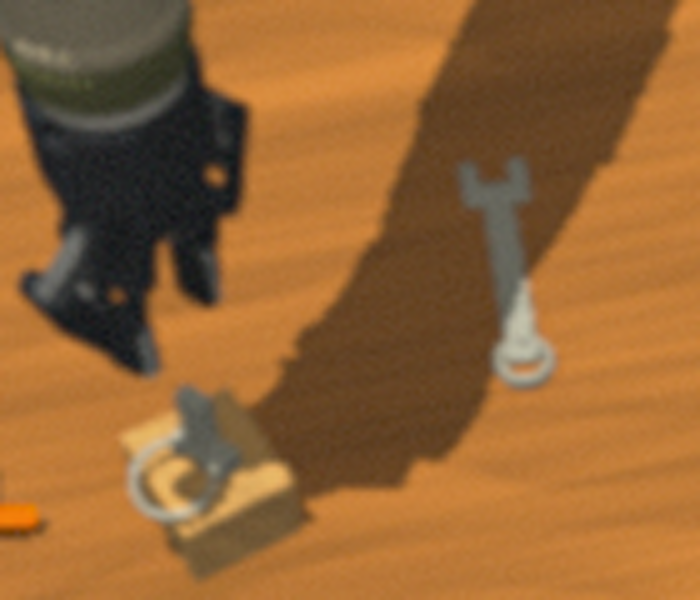

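The fingertips, at (148,370) and (208,300), straddle the tab, whose top is at (188,395). I'll descend and close.

```bash
python3 -m crank '{"travel":[[0.1,-0.02,0.5],[0.15,-0.03,1.0],[0.15,-0.03,1.4],[0.15,-0.03,1.7],[0.15,-0.03,1.87]],"turn":[0,0,0,0,0]}'
python3 go.py
python3 -m crank '{"travel":[[0,0,0],[0,0,0],[0,0,0],[0,0,0],[0,0,0]],"turn":[0,0,0,0,0]}' 0 60
python3 go.py
python3 - <<'E'
from h import *
c=snap('scene','s2',(160,170,240,240),5);d=snap('top','t2',(310,190,390,250),5)
a=cv2.imread('pics/s2.png');b=cv2.imread('pics/t2.png');cv2.imwrite('pics/m3.png',np.hstack([a[:300],b[:300]]))
E
```

```text
clock: 1.57
tcp_pos: [0.5044, -0.2213, 0.072]
orientation: [-0.0, 0.924, 0.382, -0.001]
wrist_force: [0.4, -0.2, 0.9]
finger_gap: 0.0402
t 1.57 tcp [ 0.5044 -0.2213  0.072 ] yaw 44.9 tilt z [-0.0016  0.0003 -1.    ] F [ 0.4 -0.2  0.9] T [-0.03  0.03  0.05] gap 0.0402 j6 1.8
clock: 1.98
tcp_pos: [0.5063, -0.2205, 0.0738]
orientation: [0.001, 0.924, 0.383, 0.0]
wrist_force: [0.0, -0.1, -1.4]
finger_gap: 0.0086
t 1.98 tcp [ 0.5063 -0.2205  0.0738] yaw 45.01 tilt z [ 0.0012 -0.0008 -1.    ] F [ 0.  -0.1 -1.4] T [-0.    0.02 -0.02] gap 0.0086 j6 1.8
```

View pics/m3.png

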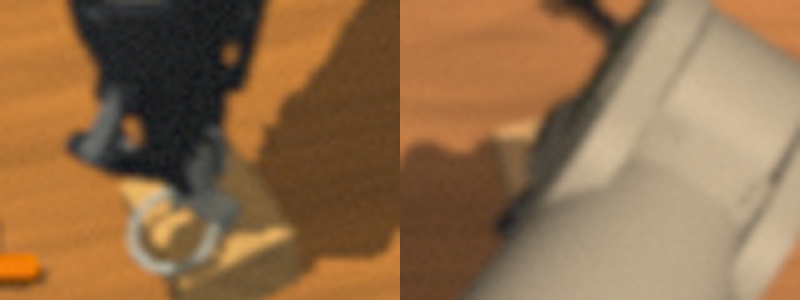

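Grasped (gap 8.6 mm). I'll lift straight out and check.

```bash
python3 -m crank '{"travel":[[0,0,-0.2],[0,0,-0.5],[0,0,-1.0],[0,0,-1.6],[0,0,-2.2]],"turn":[0,0,0,0,0]}' 0 90
python3 -m crank '{"travel":[[0,0,-0.8],[0,0,-0.8]],"turn":[0,0]}'
python3 go.py 0.576 0.147 0.185 99
```

```text
clock: 2.5
tcp_pos: [0.5054, -0.2197, 0.1621]
orientation: [-0.0, 0.924, 0.383, -0.0]
wrist_force: [0.8, -0.2, -1.7]
finger_gap: 0.008
clock: 2.67
tcp_pos: [0.5086, -0.2215, 0.1999]
orientation: [0.004, 0.924, 0.383, 0.003]
wrist_force: [1.3, -0.2, -0.4]
finger_gap: 0.0082
t 2.67 tcp [ 0.5086 -0.2215  0.1999] yaw 45.04 tilt z [ 0.0085 -0.0052 -1.    ] F [ 1.3 -0.2 -0.4] T [-0.04 -0.05  0.  ] gap 0.0082 j6 1.8
travel [ 7.7098 -5.3203  0.3388] n 9.0 turn -0.9416976639277936
```

```bash
python3 -m crank '{"travel":[[0.6,-0.41,0],[1.3,-0.9,0],[2.0,-1.38,0],[2.7,-1.86,0],[3.3,-2.28,0]],"turn":[-0.1,-0.22,-0.34,-0.46,-0.58]}'
for i in 1; do python3 -m crank '{"travel":[[0,0,0],[0,0,0],[0,0,0],[0,0,0],[0,0,0]],"turn":[-0.12,-0.24,-0.36,-0.48,-0.6]}'
python3 -m crank '{"travel":[[0,0,0],[0,0,0],[0,0,0],[0,0,0],[0,0,0]],"turn":[-0.12,-0.24,-0.36,-0.48,-0.6]}'
python3 -m crank '{"travel":[[0,0,0],[0,0,0],[0,0,0],[0,0,0],[0,0,0]],"turn":[-0.12,-0.24,-0.36,-0.48,-0.6]}'
python3 -m crank '{"travel":[[0,0,0],[0,0,0],[0,0,0],[0,0,0],[0,0,0]],"turn":[-0.12,-0.24,-0.36,-0.48,-0.6]}'
python3 -m crank '{"travel":[[0,0,0],[0,0,0],[0,0,0],[0,0,0],[0,0,0]],"turn":[-0.12,-0.24,-0.36,-0.48,-0.6]}'; done | grep -c clock
python3 go.py 0.576 0.147 0.185 -81.2
```

```text
clock: 3.08
tcp_pos: [0.5346, -0.0603, 0.1934]
orientation: [0.0, 0.774, 0.633, 0.0]
wrist_force: [0.3, 1.3, -1.7]
finger_gap: 0.0085
5
t 5.17 tcp [ 0.5345 -0.0621  0.1933] yaw -109.5 tilt z [ 0.0001 -0.     -1.    ] F [-0.3 -0.2 -1.4] T [ 0.02 -0.01  0.01] gap 0.0082 j6 -1.5
travel [-5.2726  0.7678  0.2062] n 5.1 turn -0.49398631932502135
```

```bash
python3 -m crank '{"travel":[[-0.9,0.13,0],[-1.9,0.28,0],[-2.9,0.42,0],[-3.9,0.57,0],[-4.8,0.7,0]],"turn":[-0.1,-0.2,-0.3,-0.4,-0.494]}'
python3 -m crank '{"travel":[[-0.3,0.2,0.1],[-0.3,0.2,0.1],[-0.3,0.2,0.1]],"turn":[0,0,0]}'
python3 go.py 0.576 0.147 0.185 -81.2
python3 - <<'E'
from h import *
c=snap('scene','s3',(310,130,410,230),6);d=snap('top','t3',(180,150,250,220),6)
a=cv2.imread('pics/s3.png')[:,:];b=cv2.imread('pics/t3.png');b=cv2.copyMakeBorder(b,0,600-b.shape[0],0,0,cv2.BORDER_CONSTANT);cv2.imwrite('pics/m4.png',a)
E
```

```text
clock: 5.58
tcp_pos: [0.5736, 0.1301, 0.1934]
orientation: [-0.0, 0.759, -0.651, 0.0]
wrist_force: [-0.1, -1.3, -1.2]
finger_gap: 0.0081
clock: 5.83
tcp_pos: [0.5631, 0.1394, 0.1888]
orientation: [0.001, 0.758, -0.652, -0.0]
wrist_force: [-0.4, -0.2, -1.0]
finger_gap: 0.0085
t 5.83 tcp [0.5631 0.1394 0.1888] yaw -81.44 tilt z [-0.0009 -0.0006 -1.    ] F [-0.4 -0.2 -1. ] T [-0.04 -0.   -0.02] gap 0.0085 j6 -1.62
travel [-0.1398 -0.3465  0.0949] n 0.4 turn -0.004160926595166776
```

View pics/m4.png

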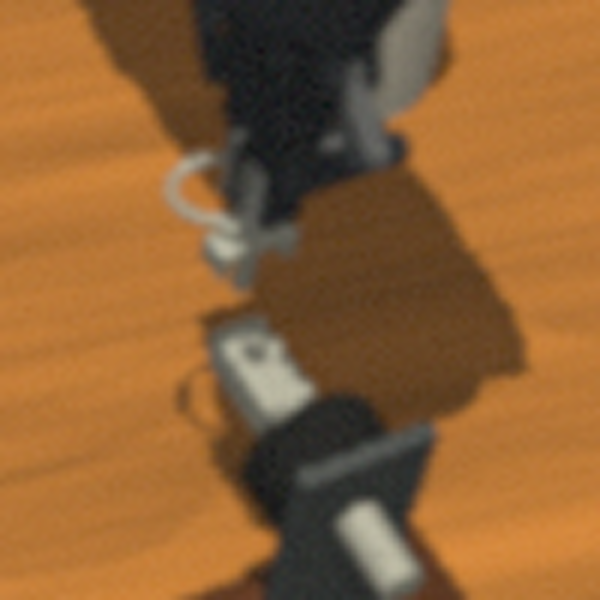

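The pin tip shows at (242,286), with the collar and lugs above it at (222,248) and (285,238). The axle hole is at (256,350).

```bash
python3 - <<'E'
from h import *
c=dict(np.load('pics/s3.npz'))
f=lambda u,v:((u+.5)/6-.5+310,(v+.5)/6-.5+130)
tip=onz(c,*f(242,285),.1888-.050);h=onz(c,*f(256,350),.109)
tcp=get_state()['tcp_pos']
print('tip',tip,'tip-tcp mm',(tip-tcp)*1e3,'hole',h)
print('proj tcp->tip',(proj(c,[tcp[0],tcp[1],.1388])-[310,130])*6,'hole now',(proj(c,[.576,.147,.109])-[310,130])*6)
a=np.radians(-81.4);X=np.array([np.cos(a),np.sin(a)]);Y=np.array([np.sin(a),-np.cos(a)])
d=(h-tip)[:2];print('hole-tip in tool x,y units',X@d/.04,Y@d/.04, 'tip-tcp tool', X@(tip-tcp)[:2],Y@(tip-tcp)[:2])
E
```

```text
tip [0.56304182 0.14235336 0.1388    ] tip-tcp mm [ -0.92095671   4.40147588 -50.41066101] hole [0.57470306 0.1483115  0.109     ]
proj tcp->tip [[229.81664967 286.43000451]] hole now [[251.53491997 350.62409866]]
hole-tip in tool x,y units -0.1036844480226954 -0.3105270530116698 tip-tcp tool -0.004489702938156694 0.0002524256177702649
```

```bash
python3 - <<'E'
from h import *
I=[];T=[]
for i in range(8): c=read_camera('scene');I.append(c['image'].astype(float));T.append(get_state()['tcp_pos'])
im=np.mean(I,0).astype(np.uint8);T=np.mean(T,0);print(T,get_state()['orientation'])
k=16;u0,v0=335,150
z=cv2.resize(im[v0:v0+37,u0:u0+48],None,fx=k,fy=k,interpolation=cv2.INTER_CUBIC)
a=np.radians(-81.4);X=np.array([np.cos(a),np.sin(a),0]);Y=np.array([np.sin(a),-np.cos(a),0]);Z=np.array([0,0,1])
seat=T-.020*Z
def dot(P,col):
    u,v=(proj(c,P)[0]-[u0,v0]+.5)*k-.5;cv2.circle(z,(int(u),int(v)),3,col,-1);print((round(u),round(v)))
for P in(seat+37*Z/1e3,seat,seat-30*Z/1e3):dot(P,(255,0,0))
for sx in(-17,17):dot(seat+sx*X/1e3+.003*Z,(0,255,0))
dot(seat+.012*Z+.045*Y,(0,0,255)); dot([.576,.147,.109],(255,255,0))
np.savez('pics/avg1.npz',image=im,**{q:c[q] for q in('K','k1','R','t')})
cv2.imwrite('pics/m5.png',cv2.cvtColor(z,cv2.COLOR_RGB2BGR))
E
```

```text
[0.56416767 0.13758691 0.18921806] [-2.39410854e-06  7.56926117e-01 -6.53500457e-01  7.53774336e-05]
(280, 156)
(245, 323)
(219, 451)
(351, 274)
(144, 345)
(111, 53)
(278, 622)
```

View pics/m5.png

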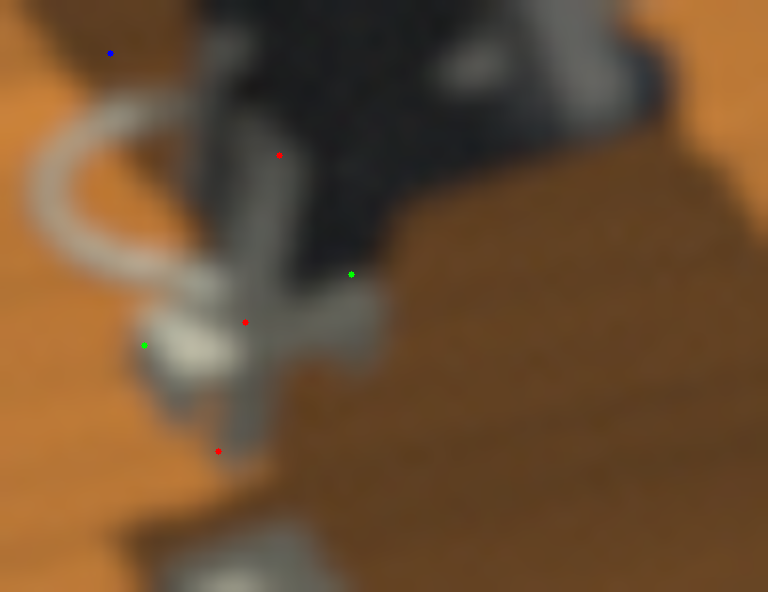

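```bash
python3 - <<'E'
from h import *
np.set_printoptions(suppress=True,precision=1)
c=dict(np.load('pics/avg1.npz'));k=16
f=lambda u,v:((u+.5)/k-.5+335,(v+.5)/k-.5+150)
T=np.array([.56417,.13759,.18922]);a=np.radians(-81.4)
M=np.array([[np.cos(a),np.sin(a),0],[np.sin(a),-np.cos(a),0],[0,0,-1]])
L=lambda p,z:(M@(onz(c,*f(*p),z)-T)*1e3)
P=np.array([L(p,T[2]-.008)[:2] for p in[(45,190),(68,125),(120,105),(70,240),(130,264),(205,285)]]);print('ring pts tool xy',P.tolist())
A=np.c_[2*P,np.ones(len(P))];s=np.linalg.lstsq(A,(P**2).sum(1),rcond=None)[0];print('circle',s[:2],np.sqrt(s[2]+s[:2]@s[:2]))
print('collar L top',L((200,325),T[2]-.014),'left end',L((140,340),T[2]-.017),'right end',L((385,310),T[2]-.017))
print('tip',L((240,458),T[2]-.050),'pin at lug level',L((250,390),T[2]-.03))
# same at grasp, scene before closing (s0) with TCP at grasp
c=dict(np.load('pics/s0.npz'));T=np.array([.5058,-.2208,.073]);a=np.radians(45)
M=np.array([[np.cos(a),np.sin(a),0],[np.sin(a),-np.cos(a),0],[0,0,-1]])
g=lambda u,v:((u+.5)/6-.5+180,(v+.5)/6-.5+190)
print('grasp ring c',M@(onz(c,*g(90,154),.065)-T)*1e3,'tab',M@(onz(c,198.3,198.9,.099)-T)*1e3)
E
```

```text
ring pts tool xy [[21.121497474768123, 25.315237726510027], [12.269398330514369, 35.0695342374469], [3.458397673007973, 35.51583501094822], [22.168154336961866, 15.478895523347022], [16.29159408188745, 8.07797687927119], [8.191696799741623, 0.36093324654417375]]
circle [ 4.6 18.6] 17.56719489574293
collar L top [ 9.3 -1.9 14. ] left end [17.1  1.1 17. ] right end [-18.2  -7.9  17. ]
tip [-2.3 -2.4 50. ] pin at lug level [ 0.3 -4.7 30. ]
grasp ring c [ 5.6 25.2  8. ] tab [  2.8  -1.5 -26. ]
```

The projected dots don't match the picture: the pin and collar look tilted and the ring looks drooped relative to an ideal grasp. I'll turn the wrist a quarter turn so I can see the pin from the side.

```bash

python3 -m crank '{"travel":[[0,0,-0.2],[0,0,-0.4],[0,0,-0.4],[0,0,-0.4],[0,0,-0.4]],"turn":[0.12,0.24,0.36,0.48,0.6]}'
python3 -m crank '{"travel":[[0,0,0],[0,0,0],[0,0,0],[0,0,0],[0,0,0]],"turn":[0.12,0.24,0.36,0.48,0.6]}' >/dev/null
python3 -m crank '{"travel":[[0,0,0],[0,0,0],[0,0,0],[0,0,0],[0,0,0]],"turn":[0.12,0.24,0.37,0.37,0.37]}'
cat > look.py <<'E'
from h import *; import sys
# look.py name dz_seat k u0 v0 w h : averaged scene crop with ideal pin marks
from scipy.spatial.transform import Rotation as R
n=sys.argv[1];k=int(sys.argv[2]);I=[];T=[]
for i in range(6): c=read_camera('scene');I.append(c['image'].astype(float));s=get_state();T.append(s['tcp_pos'])
im=np.mean(I,0).astype(np.uint8);T=np.mean(T,0);M=R.from_quat(np.roll(s['orientation'],-1)).as_matrix();X,Y=M[:,0],M[:,1];Z=-M[:,2]
seat=T-.020*Z;ctr=proj(c,seat)[0];W,H=int(800/k),int(600/k);u0,v0=int(ctr[0]-W/2),int(ctr[1]-H/2)
z=cv2.resize(im[v0:v0+H,u0:u0+W],None,fx=k,fy=k,interpolation=cv2.INTER_CUBIC)
print('tcp',T.round(4),'yaw',np.degrees(np.arctan2(X[1],X[0])).round(2),'u0v0',u0,v0,z.shape)
for nm,P,col in(('grip',seat+.037*Z,(255,0,0)),('seat',seat,(255,0,0)),('tip',seat-.03*Z,(255,0,0)),('y-',seat-.017*X,(0,255,0)),('y+',seat+.017*X,(0,255,0)),('far',seat+.012*Z+.045*Y,(0,0,255)),('hole',np.array([.576,.147,.109]),(255,255,0))):
    u,v=(proj(c,P)[0]-[u0,v0]+.5)*k-.5;cv2.circle(z,(int(u),int(v)),3,col,-1);print(nm,(round(u),round(v)),end=' ')
np.savez(f'pics/{n}.npz',image=im,T=T,M=M,u0=u0,v0=v0,kk=k,**{q:c[q] for q in('K','k1','R','t')})
cv2.imwrite(f'pics/{n}.png',cv2.cvtColor(z,cv2.COLOR_RGB2BGR))
E
python3 look.py L1 12
```

```text
clock: 6.75
tcp_pos: [0.564, 0.1384, 0.2052]
orientation: [0.0, -0.528, 0.849, -0.0]
wrist_force: [-0.2, 0.0, -1.4]
finger_gap: 0.0081
clock: 7.58
tcp_pos: [0.5639, 0.1384, 0.205]
orientation: [-0.0, -0.075, 0.997, -0.0]
wrist_force: [-0.2, -0.1, -0.8]
finger_gap: 0.0082
tcp [0.5639 0.1385 0.205 ] yaw -171.45 u0v0 318 140 (600, 792, 3)
grip (429, 179) seat (403, 307) tip (382, 406) y- (445, 371) y+ (361, 245) far (618, 196) hole (413, 587)
```

View pics/L1.png

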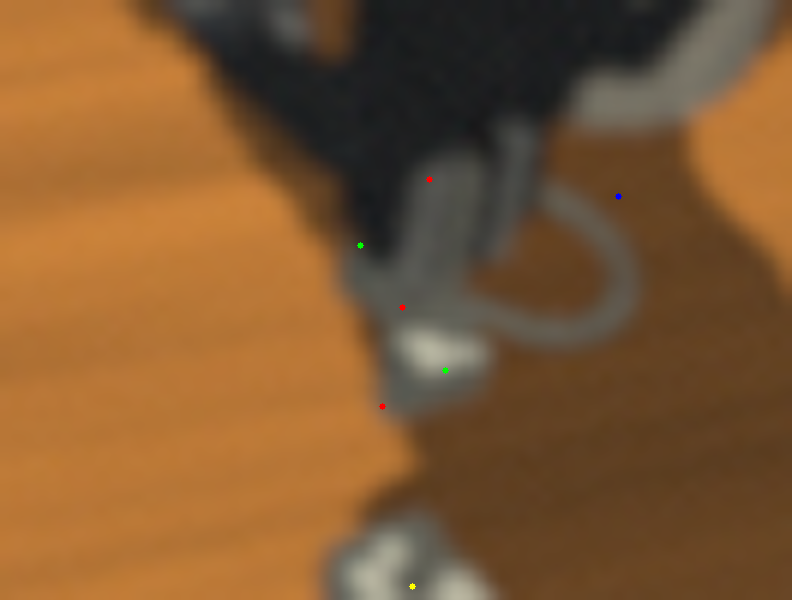

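From the side, the pin is upright in the jaws. The ring has drooped to about 0.3–0.4 rad, which is still below 0.7. The pin sits a few mm off-centre along tool x. I'll turn back, go just above the hole and compare tip and hole in one picture.

```bash

python3 -m crank '{"travel":[[0,0,0],[0,0,0],[0,0,0],[0,0,0],[0,0,0]],"turn":[-0.12,-0.24,-0.36,-0.48,-0.6]}' >/dev/null
python3 -m crank '{"travel":[[0,0,0],[0,0,0],[0,0,0],[0,0,0],[0,0,0]],"turn":[-0.12,-0.24,-0.36,-0.48,-0.6]}' >/dev/null
python3 -m crank '{"travel":[[0,0,0],[0,0,0],[0,0,0],[0,0,0],[0,0,0]],"turn":[-0.12,-0.24,-0.37,-0.37,-0.37]}'
python3 go.py 0.5752 0.1442 0.164 -81.2
```

```text
clock: 9.13
tcp_pos: [0.5639, 0.1385, 0.205]
orientation: [0.0, 0.756, -0.654, 0.0]
wrist_force: [-0.1, -0.7, -0.4]
finger_gap: 0.0081
t 9.13 tcp [0.5639 0.1385 0.205 ] yaw -81.71 tilt z [-0.     -0.0001 -1.    ] F [-0.1 -0.7 -0.4] T [ 0.02 -0.04 -0.01] gap 0.0081 j6 -1.61
travel [-0.0992 -0.3012  1.0243] n 1.0 turn -0.008834038287584728
```

```bash

python3 -m crank '{"travel":[[-0.05,-0.15,0.2],[-0.12,-0.3,0.5],[-0.12,-0.3,0.75],[-0.12,-0.3,0.95],[-0.12,-0.3,0.95]],"turn":[-0.01,-0.01,-0.01,-0.01,-0.01]}'
python3 look.py L2 16
```

```text
clock: 9.55
tcp_pos: [0.5733, 0.1449, 0.1637]
orientation: [0.002, 0.76, -0.649, -0.002]
wrist_force: [-1.3, -0.6, -1.5]
finger_gap: 0.0082
tcp [0.5748 0.145  0.1667] yaw -80.99 u0v0 328 160 (592, 800, 3)
grip (445, 144) seat (409, 305) tip (382, 428) y- (510, 269) y+ (308, 341) far (274, 37) hole (390, 462)
```

View pics/L2.png

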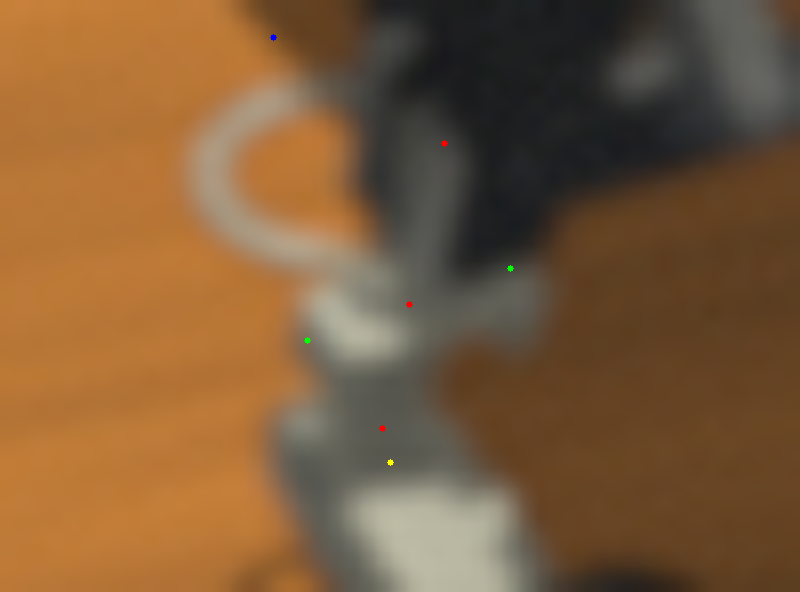

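The pin sits over the flat, close to the hole, but its shadow hides the hole at about (390,462). From here I'll go by feel.

```bash

python3 -m crank '{"travel":[[0,0,0.03],[0,0,0.06],[0,0,0.09],[0,0,0.12],[0,0,0.12]],"turn":[0,0,0,0,0]}'
python3 go.py
python3 -m crank '{"travel":[[0,0,0.015],[0,0,0.03],[0,0,0.03]],"turn":[0,0,0]}'
python3 -m crank '{"travel":[[0,0,0.015],[0,0,0.03],[0,0,0.03]],"turn":[0,0,0]}'
```

```text
clock: 10.27
tcp_pos: [0.5748, 0.145, 0.1619]
orientation: [0.0, 0.761, -0.649, -0.0]
wrist_force: [-0.8, 0.6, -0.4]
finger_gap: 0.0079
t 10.27 tcp [0.5748 0.145  0.1619] yaw -80.98 tilt z [-0.0004 -0.0002 -1.    ] F [-0.8  0.6 -0.4] T [ 0.01  0.02 -0.  ] gap 0.0079 j6 -1.62
clock: 10.52
tcp_pos: [0.575, 0.145, 0.1608]
orientation: [0.0, 0.761, -0.649, -0.0]
wrist_force: [0.7, -0.2, -0.9]
finger_gap: 0.0082
clock: 10.77
tcp_pos: [0.575, 0.145, 0.1597]
orientation: [0.0, 0.761, -0.649, -0.0]
wrist_force: [-0.3, -0.7, -0.3]
finger_gap: 0.008
```

```bash

for k in 1; do python3 -m crank '{"travel":[[0,0,0.02],[0,0,0.04],[0,0,0.04]],"turn":[0,0,0]}'
python3 -m crank '{"travel":[[0,0,0.02],[0,0,0.04],[0,0,0.04]],"turn":[0,0,0]}'; done | grep -E 'tcp|wrist'
```

```text
tcp_pos: [0.5749, 0.145, 0.158]
wrist_force: [0.5, -0.5, -1.3]
tcp_pos: [0.5749, 0.1451, 0.1564]
wrist_force: [0.1, -0.2, -0.5]
```

```bash

for k in 1; do python3 -m crank '{"travel":[[0,0,0.015],[0,0,0.03],[0,0,0.03]],"turn":[0,0,0]}'
python3 -m crank '{"travel":[[0,0,0.015],[0,0,0.03],[0,0,0.03]],"turn":[0,0,0]}'; done | grep -E 'tcp|wrist'
```

```text
tcp_pos: [0.5748, 0.1452, 0.1552]
wrist_force: [-1.3, 0.6, -0.9]
tcp_pos: [0.5748, 0.1452, 0.154]
wrist_force: [-1.3, 1.5, -0.8]
```

```bash
python3 -m crank '{"travel":[[0,0,0.015],[0,0,0.03],[0,0,0.03]],"turn":[0,0,0]}' | grep -E 'tcp|wrist'
```

```text
tcp_pos: [0.5749, 0.1452, 0.1528]
wrist_force: [-1.1, 1.8, -0.3]
```

A side force is growing (+y, -x) with no vertical force, so the tip is in the hole and touching the wall. I'll follow it and continue down.

```bash

for k in 1; do python3 -m crank '{"travel":[[-0.015,0.01,0.01],[-0.015,0.01,0.03],[-0.015,0.01,0.03]],"turn":[0,0,0]}'
python3 -m crank '{"travel":[[0,0,0.015],[0,0,0.03],[0,0,0.03]],"turn":[0,0,0]}'; done | grep -E 'tcp|wrist'
```

```text
tcp_pos: [0.5747, 0.1454, 0.1516]
wrist_force: [-0.3, 0.7, -0.7]
tcp_pos: [0.5746, 0.1454, 0.1504]
wrist_force: [0.5, 0.0, -2.9]
```

```bash

for k in 1; do python3 -m crank '{"travel":[[0,0,0.015],[0,0,0.03],[0,0,0.03]],"turn":[0,0,0]}'; python3 go.py; done | grep -E 'tcp|wrist'
```

```text
tcp_pos: [0.5746, 0.1455, 0.1492]
wrist_force: [-0.7, -0.0, -1.0]
t 12.77 tcp [0.5746 0.1455 0.1492] yaw -80.99 tilt z [-0.0001 -0.0003 -1.    ] F [-0.7 -0.  -1. ] T [-0.01 -0.02 -0.01] gap 0.0082 j6 -1.62
```

```bash

for k in 1; do python3 -m crank '{"travel":[[0,0,0.02],[0,0,0.04],[0,0,0.06],[0,0,0.06]],"turn":[0,0,0,0]}'
python3 -m crank '{"travel":[[0,0,0.02],[0,0,0.04],[0,0,0.06],[0,0,0.06]],"turn":[0,0,0,0]}'; done | grep -E 'tcp|wrist'
```

```text
tcp_pos: [0.5744, 0.1455, 0.1468]
wrist_force: [-0.8, -0.1, -0.9]
tcp_pos: [0.5744, 0.1456, 0.1444]
wrist_force: [-0.6, -0.9, -2.6]
```

```bash

for k in 1; do python3 -m crank '{"travel":[[0,0,0.02],[0,0,0.04],[0,0,0.06],[0,0,0.06]],"turn":[0,0,0,0]}'; python3 go.py; done | grep -E 'tcp|wrist'
```

```text
tcp_pos: [0.5744, 0.1456, 0.142]
wrist_force: [-0.7, -0.9, -1.4]
t 13.77 tcp [0.5744 0.1456 0.142 ] yaw -80.98 tilt z [-0.0003 -0.0001 -1.    ] F [-0.7 -0.9 -1.4] T [-0.04 -0.05 -0.02] gap 0.0081 j6 -1.62
```

```bash
python3 -m crank '{"travel":[[0,0,0.015],[0,0,0.03],[0,0,0.045],[0,0,0.06]],"turn":[0,0,0,0]}' | grep -E 'tcp|wrist'
python3 -m crank '{"travel":[[0,0,0.015],[0,0,0.03],[0,0,0.03]],"turn":[0,0,0]}'| grep -E 'tcp|wrist'
```

```text
tcp_pos: [0.5746, 0.1456, 0.1398]
wrist_force: [-0.8, 0.8, -0.8]
tcp_pos: [0.5745, 0.1456, 0.1384]
wrist_force: [-0.0, -0.7, -1.3]
```

```bash
python3 -m crank '{"travel":[[0,0,0.015],[0,0,0.03],[0,0,0.03]],"turn":[0,0,0]}'| grep -E 'tcp|wrist'
```

```text
tcp_pos: [0.5745, 0.1456, 0.1372]
wrist_force: [0.1, 0.1, -1.2]
```

```bash
python3 -m crank '{"travel":[[0,0,0.015],[0,0,0.03],[0,0,0.03]],"turn":[0,0,0]}'| grep -E 'tcp|wrist'
```

```text
tcp_pos: [0.5745, 0.1456, 0.1361]
wrist_force: [-0.3, -0.1, -0.1]
```

```bash
python3 -m crank '{"travel":[[0,0,0.015],[0,0,0.03],[0,0,0.03]],"turn":[0,0,0]}'| grep -E 'tcp|wrist'
```

```text
tcp_pos: [0.5745, 0.1456, 0.1348]
wrist_force: [-0.7, 0.5, -0.8]
```

```bash
python3 -m crank '{"travel":[[0,0,0.015],[0,0,0.03],[0,0,0.03]],"turn":[0,0,0]}'| grep -E 'tcp|wrist'
```

```text
tcp_pos: [0.5745, 0.1455, 0.1336]
wrist_force: [-0.4, -0.2, -0.0]
```

```bash
python3 -m crank '{"travel":[[0,0,0.015],[0,0,0.03],[0,0,0.03]],"turn":[0,0,0]}'| grep -E 'tcp|wrist'
```

```text
tcp_pos: [0.5745, 0.1456, 0.1324]
wrist_force: [-0.2, -0.0, -1.2]
```

```bash
python3 -m crank '{"travel":[[0,0,0.015],[0,0,0.03],[0,0,0.03]],"turn":[0,0,0]}'| grep -E 'tcp|wrist'
```

```text
tcp_pos: [0.5745, 0.1456, 0.1313]
wrist_force: [-0.6, 0.8, -0.6]
```

```bash
python3 -m crank '{"travel":[[0,0,0.015],[0,0,0.03],[0,0,0.03]],"turn":[0,0,0]}'| grep -E 'tcp|wrist'
```

```text
tcp_pos: [0.5745, 0.1456, 0.13]
wrist_force: [0.3, 0.3, -1.0]
```

Seat estimate is 110 mm, so contact should come soon. I'll use 0.6 mm steps.

```bash
python3 -m crank '{"travel":[[0,0,0.015],[0,0,0.015],[0,0,0.015]],"turn":[0,0,0]}'| grep -E 'tcp|wrist'
```

```text
tcp_pos: [0.5746, 0.1456, 0.1298]
wrist_force: [-1.3, -0.1, 1.7]
```

```bash
python3 -m crank '{"travel":[[0,0,0.015],[0,0,0.015],[0,0,0.015]],"turn":[0,0,0]}'| grep -E 'tcp|wrist'
```

```text
tcp_pos: [0.5746, 0.1456, 0.1298]
wrist_force: [-1.6, -0.4, 5.5]
```

```bash
python3 -m crank '{"travel":[[0,0,0.015],[0,0,0.015],[0,0,0.015]],"turn":[0,0,0]}'| grep -E 'tcp|wrist'
```

```text
tcp_pos: [0.5746, 0.1456, 0.1298]
wrist_force: [-3.6, -1.0, 8.3]
```

```bash
python3 -m crank '{"travel":[[0,0,0.015],[0,0,0.015],[0,0,0.015]],"turn":[0,0,0]}'| grep -E 'tcp|wrist'
```

```text
tcp_pos: [0.5746, 0.1456, 0.1297]
wrist_force: [-4.3, -0.3, 11.7]
```

There is firm contact at TCP z 0.1298, so the collar rests on the flat (force up to 12 N). I'll relax the excess, open, and rise.

```bash
python3 -m crank '{"travel":[[0,0,-0.02],[0,0,-0.04],[0,0,-0.04]],"turn":[0,0,0]}'| grep -E 'tcp|wrist'
python3 -m crank '{"travel":[[0,0,0],[0,0,0],[0,0,0],[0,0,0],[0,0,0]],"turn":[0,0,0,0,0]}' 30 60
python3 -m crank '{"travel":[[0,0,-0.1],[0,0,-0.3],[0,0,-0.6],[0,0,-0.9],[0,0,-1.2]],"turn":[0,0,0,0,0]}'| grep -E 'tcp|wrist'
python3 -m crank '{"travel":[[0,0,-0.5],[0,0,-1.3],[0,0,-1.3]],"turn":[0,0,0]}'| grep -E 'tcp|wrist'
python3 - <<'E'
from h import *
I=[read_camera('scene')['image'].astype(float) for i in range(5)];c=read_camera('scene')
d=read_camera('top');J=[read_camera('top')['image'].astype(float) for i in range(5)]
im=np.mean(I,0).astype(np.uint8);jm=np.mean(J,0).astype(np.uint8)
k=12;u0,v0=332,158
z=cv2.resize(im[v0:v0+48,u0:u0+48],None,fx=k,fy=k,interpolation=cv2.INTER_CUBIC)
y=cv2.resize(jm[175:223,203:219],None,fx=k,fy=k,interpolation=cv2.INTER_CUBIC)
p=proj(c,[[.576,.147,.109],[.576,.147,.155]]);print((p-[u0,v0]+.5)*k)
np.savez('pics/avg2.npz',image=im,**{q:c[q] for q in('K','k1','R','t')})
cv2.imwrite('pics/L3.png',cv2.cvtColor(np.hstack([z,y]),cv2.COLOR_RGB2BGR))
E
```

```text
tcp_pos: [0.5746, 0.1456, 0.1298]
wrist_force: [-1.4, -0.6, 5.2]
clock: 17.77
tcp_pos: [0.5745, 0.1456, 0.1291]
orientation: [0.0, 0.76, -0.649, -0.0]
wrist_force: [0.1, 0.2, 0.2]
finger_gap: 0.0303
tcp_pos: [0.5747, 0.1456, 0.1787]
wrist_force: [0.4, 0.7, -0.1]
tcp_pos: [0.5772, 0.1459, 0.2363]
wrist_force: [0.5, -0.3, 0.9]
[[245.06983995 371.24819733]
 [276.97151859 228.89804406]]
```

View pics/L3.png

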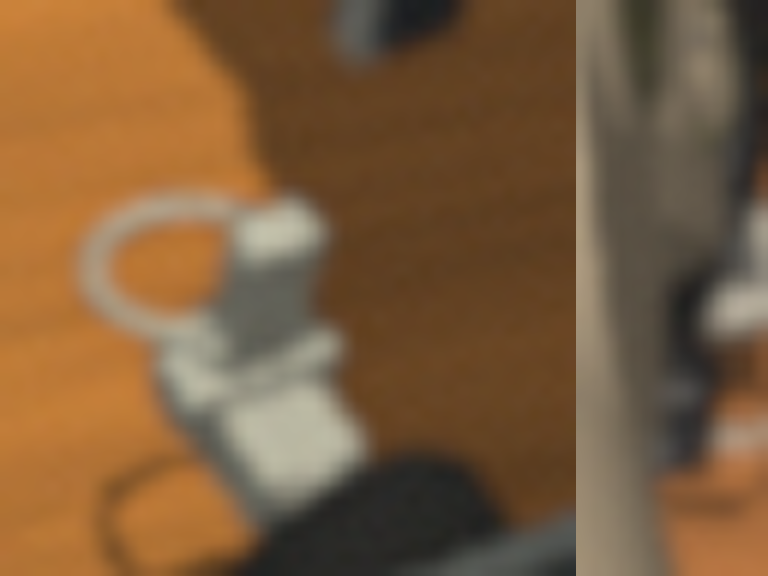

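The collar sits on the flat across the axle. The tab top, at (280,230), is where a fully seated pin should project (277,229). The ring sticks out beyond the free end, left at (80,265). I'll estimate the ring angle and plan the push with the back of one open finger.

```bash
python3 - <<'E'
from h import *
c=dict(np.load('pics/avg2.npz'));k=12
b=np.radians(-171);xp=np.array([np.cos(b),np.sin(b),0]);yp=np.array([-np.sin(b),np.cos(b),0]);z=np.array([0,0,1.])
H=np.array([.576,.147,.121]);ph=np.linspace(0,2*np.pi,73)
for th in(0,.2,.4,.6):
    d=np.cos(th)*xp-np.sin(th)*z
    P=H+np.outer(.0245+.0205*np.cos(ph),d)+np.outer(.0205*np.sin(ph),yp)
    q=(proj(c,P)-[332,158]+.5)*k;print(th,'left',q[q[:,0].argmin()].round(),'top',q[q[:,1].argmin()].round(),'bottom',q[q[:,1].argmax()].round())
t=.075;
for x in(.070,.085): print(x,H+x*xp)
E
python3 go.py 0.492 0.134 0.20 -81
```

```text
0 left [ 93. 238.] top [188. 168.] bottom [201. 327.]
0.2 left [ 91. 262.] top [194. 198.] bottom [191. 331.]
0.4 left [ 92. 289.] top [203. 230.] bottom [183. 337.]
0.6 left [ 96. 322.] top [233. 264.] bottom [158. 345.]
0.07 [0.50686182 0.13604959 0.121     ]
0.085 [0.49204649 0.13370307 0.121     ]
t 19.03 tcp [0.5743 0.1456 0.2289] yaw -80.98 tilt z [-0.0008 -0.0002 -1.    ] F [-0.3 -0.2 -0.4] T [ 0.02 -0.03  0.  ] gap 0.0302 j6 -1.62
travel [-0.0371  2.0776  0.7247] n 2.1 turn 0.0003546822010186826
```

The ring is at about 0.2 rad. I'll open to 70 mm, move out beyond the axle's end and come down on the far wire with the inner finger.

```bash
python3 -m crank '{"travel":[[0,0.5,0],[-0.03,1.0,0],[-0.03,1.5,0.2],[-0.03,1.9,0.5],[-0.03,1.9,1.0]],"turn":[0,0,0,0,0]}' 70 60
python3 -m crank '{"travel":[[0,0,0.4],[0,0,0.8],[0,0,1.0],[0,0,1.0]],"turn":[0,0,0,0]}' | grep -E 'tcp|wrist|gap'
python3 go.py 0.499 0.1348 0.125 -81
```

```text
clock: 19.45
tcp_pos: [0.4975, 0.1348, 0.1908]
orientation: [-0.001, 0.761, -0.649, 0.001]
wrist_force: [-0.1, 0.4, 0.3]
finger_gap: 0.07
tcp_pos: [0.4979, 0.1347, 0.1475]
wrist_force: [-0.1, 0.0, 0.0]
finger_gap: 0.0702
t 19.78 tcp [0.4979 0.1347 0.1475] yaw -80.98 tilt z [-0.0037 -0.0005 -1.    ] F [-0.1  0.   0. ] T [-0.01  0.02 -0.  ] gap 0.0702 j6 -1.62
travel [ 0.0015 -0.0304  0.5625] n 0.5 turn 0.0003248314183340036
```

```bash
python3 -m crank '{"travel":[[0,0,0.15],[0,0,0.3],[0,0,0.45],[0,0,0.6],[0,0,0.7]],"turn":[0,0,0,0,0]}' | grep -E 'tcp|wrist'
python3 -m crank '{"travel":[[0,0,0.06],[0,0,0.12],[0,0,0.18],[0,0,0.24],[0,0,0.3]],"turn":[0,0,0,0,0]}' | grep -E 'tcp|wrist'
```

```text
tcp_pos: [0.4992, 0.1348, 0.1208]
wrist_force: [-1.1, -0.3, -0.2]
tcp_pos: [0.4994, 0.1349, 0.1093]
wrist_force: [-0.1, -0.3, -0.7]
```

```bash
python3 -m crank '{"travel":[[0,0,0.06],[0,0,0.12],[0,0,0.18],[0,0,0.24],[0,0,0.3]],"turn":[0,0,0,0,0]}' | grep -E 'tcp|wrist'
```

```text
tcp_pos: [0.4996, 0.1349, 0.0974]
wrist_force: [0.8, -0.3, 2.2]
```

```bash
python3 -m crank '{"travel":[[0,0,0.06],[0,0,0.12],[0,0,0.18],[0,0,0.24],[0,0,0.3]],"turn":[0,0,0,0,0]}' | grep -E 'tcp|wrist'
```

```text
tcp_pos: [0.4994, 0.1348, 0.0853]
wrist_force: [-1.1, 0.1, 1.7]
```

About 2 N upward: the ring is swinging down. I'll continue to z 0.073.

```bash
python3 -m crank '{"travel":[[0,0,0.06],[0,0,0.12],[0,0,0.18],[0,0,0.24],[0,0,0.3]],"turn":[0,0,0,0,0]}' | grep -E 'tcp|wrist'
python3 - <<'E'
from h import *
I=[read_camera('scene')['image'].astype(float) for i in range(5)]
im=np.mean(I,0).astype(np.uint8);k=12;u0,v0=332,158
np.savez('pics/avg3.npz',image=im)
# ring wire: bright low-saturation pixels left of the pin, against orange table
hsv=cv2.cvtColor(im,cv2.COLOR_RGB2HSV)[v0:v0+48,u0:u0+48]
for r in hsv[12:34,:24,1]: print(' '.join(f'{x:3d}' for x in r))
E
```

```text
tcp_pos: [0.5015, 0.1351, 0.0742]
wrist_force: [3.8, 0.8, 8.1]
172 162 163 162 163 164 163 163 147  94  12  17  84 128 147 140  88  15  25  31  22   0   6  17
170 166 169 163 166 167 164 165 154 124  43  12  77 132 140 122  58  31  22  25  15  21  20  14
165 156 163 165 173 165 167 160 159 137  67   7  53  93 112  76  27  16  25   8  31  23   7  13
163 170 162 165 168 170 161 166 164 147  73  13   6  25  37  25  25  39  35  24   0  17  22  18
168 168 166 165 168 164 166 171 163 138  82  13  24  18  19  28  31  25  14  19  28  30  29  30
165 162 158 168 166 171 167 167 160 134  79   0  24  24  21  15  41   0  24  31  31  33  32  32
165 166 165 169 162 170 171 161 155 119  51   6  13  26  21  16  32  16  31  31  31  33  33  33
172 165 164 172 167 171 167 164 138  82  30   5   6  21  23  25   8  16  30  30  33  32  32  32
175 164 168 163 166 163 165 165 122  56  18  13  11  23  36  31  24  20  30  33  32  31  33  30
162 165 162 160 161 166 164 155 101  40  18  14  10  15  29  21   8  10  26  28  30  33  28  27
161 159 166 161 165 172 168 151  94  35  15  11  16  28  36  23   7  18  26  
[... 374 characters left out ...]
  28  29  30  30  31  29  26
162 162 172 160 164 166 168 145  96  56  33  25  27  30  30  29  30  32  29  31  26  29  27  30
173 171 162 160 164 166 171 149 105  58  36  30  31  32  32  30  32  33  32  30  26  29  30  29
178 164 167 166 170 164 162 137  83  45  33  30  32  31  33  31  31  30  31  30  29  30  27  34
179 173 167 166 168 171 156 137  82  44  39  37  36  31  30  32  29  31  31  28  33  32  31  31
179 177 173 169 172 166 163 146 117  87  82  88  63  37  31  32  32  31  32  32  33  30  32  32
182 179 177 173 166 168 169 165 162 150 156 147 102  46  28  31  31  32  31  31  29  31  32  32
179 179 179 177 175 173 167 167 165 176 171 154 122  71  34  31  29  30  33  32  30  32  35  34
```

The force grew to about 9 N with friction dragging inward, so the ring is already steep. I'll back off, step outward, go lower, and push inward with the finger's back.

```bash
python3 -m crank '{"travel":[[0,0,-0.05],[0,0,-0.1],[0,0.15,-0.1],[0,0.3,-0.1],[0,0.45,-0.1]],"turn":[0,0,0,0,0]}' | grep -E 'tcp|wrist'
python3 -m crank '{"travel":[[0,0,0.1],[0,0,0.2],[0,0,0.3],[0,0,0.4],[0,0,0.4]],"turn":[0,0,0,0,0]}' | grep -E 'tcp|wrist'
python3 -m crank '{"travel":[[0,-0.06,0],[0,-0.12,0],[0,-0.18,0],[0,-0.24,0],[0,-0.3,0]],"turn":[0,0,0,0,0]}' | grep -E 'tcp|wrist'
```

```text
tcp_pos: [0.4805, 0.1319, 0.0772]
wrist_force: [-0.9, -0.2, -0.1]
tcp_pos: [0.481, 0.1319, 0.0603]
wrist_force: [-0.4, -0.1, 0.0]
tcp_pos: [0.494, 0.134, 0.0616]
wrist_force: [-0.3, 0.3, -0.1]
```

```bash
python3 -m crank '{"travel":[[0,-0.04,0],[0,-0.08,0],[0,-0.12,0],[0,-0.15,0],[0,-0.15,0]],"turn":[0,0,0,0,0]}' | grep -E 'tcp|wrist'
```

```text
tcp_pos: [0.4984, 0.1347, 0.0608]
wrist_force: [-1.7, 0.3, -0.8]
```

```bash
python3 -m crank '{"travel":[[0,-0.03,0],[0,-0.06,0],[0,-0.09,0],[0,-0.1,0],[0,-0.1,0]],"turn":[0,0,0,0,0]}' | grep -E 'tcp|wrist'
```

```text
tcp_pos: [0.5036, 0.1355, 0.0615]
wrist_force: [-0.8, 0.0, -1.0]
```

```bash
python3 -m crank '{"travel":[[0,-0.025,0],[0,-0.05,0],[0,-0.05,0],[0,-0.05,0]],"turn":[0,0,0,0]}' | grep -E 'tcp|wrist'
```

```text
tcp_pos: [0.5049, 0.1357, 0.0615]
wrist_force: [-5.6, -1.0, 1.7]
```

```bash
python3 -m crank '{"travel":[[0,-0.025,0],[0,-0.05,0],[0,-0.05,0],[0,-0.05,0]],"turn":[0,0,0,0]}' | grep -E 'tcp|wrist'
```

```text
tcp_pos: [0.5053, 0.1358, 0.0616]
wrist_force: [-11.0, -2.5, 5.9]
```

The force rose firmly to 11 N, so the ring is at its stop. I'll back off at once and check.

```bash
python3 -m crank '{"travel":[[0,0.06,0],[0,0.2,0],[0,0.5,0],[0,1.0,0],[0,1.6,0]],"turn":[0,0,0,0,0]}' | grep -E 'tcp|wrist'
python3 -m crank '{"travel":[[0,0.5,-0.6],[0,0.5,-1.5],[0,0.5,-2.5],[0,0.5,-3.2],[0,0.5,-3.2]],"turn":[0,0,0,0,0]}' | grep -E 'tcp|wrist'
python3 - <<'E'
from h import *
I=[read_camera('scene')['image'].astype(float) for i in range(5)];c=read_camera('scene')
J=[read_camera('top')['image'].astype(float) for i in range(5)];d=read_camera('top')
im=np.mean(I,0).astype(np.uint8);jm=np.mean(J,0).astype(np.uint8);k=12;u0,v0=332,158;a0,b0=202,172
np.savez('pics/avg4.npz',image=im,im2=jm)
z=cv2.resize(im[v0:v0+48,u0:u0+36],None,fx=k,fy=k,interpolation=cv2.INTER_CUBIC)
y=cv2.resize(jm[b0:b0+48,a0:a0+30],None,fx=k,fy=k,interpolation=cv2.INTER_CUBIC)
b=np.radians(-171);xp=np.array([np.cos(b),np.sin(b),0]);yp=np.array([-np.sin(b),np.cos(b),0]);Z=np.array([0,0,1.])
H=np.array([.576,.147,.121]);ph=np.linspace(0,2*np.pi,73)
for n,cc,o in(('s',c,(u0,v0)),('t',d,(a0,b0))):
  for th in(.8,1.0,1.17):
    P=H+np.outer(.0245+.0205*np.cos(ph),np.cos(th)*xp-np.sin(th)*Z)+np.outer(.0205*np.sin(ph),yp)
    q=(proj(cc,P)-o+.5)*k;print(n,th,'far',q[0].round(),'left',q[q[:,0].argmin()].round(),'bottom',q[q[:,1].argmax()].round(),'right',q[q[:,0].argmax()].round())
cv2.imwrite('pics/L4.png',cv2.cvtColor(np.hstack([z,y]),cv2.COLOR_RGB2BGR))
E
```

```text
tcp_pos: [0.4458, 0.1262, 0.0619]
wrist_force: [0.8, 0.0, 0.2]
tcp_pos: [0.4288, 0.1235, 0.196]
wrist_force: [0.8, 0.7, -0.3]
s 0.8 far [159. 320.] left [103. 352.] bottom [126. 359.] right [299. 301.]
s 1.0 far [172. 361.] left [113. 383.] bottom [113. 383.] right [304. 315.]
s 1.17 far [185. 395.] left [122. 407.] bottom [129. 410.] right [309. 329.]
t 0.8 far [185. 428.] left [ 83. 364.] bottom [170. 429.] right [257. 363.]
t 1.0 far [184. 400.] left [ 83. 351.] bottom [161. 402.] right [256. 346.]
t 1.17 far [182. 373.] left [ 82. 338.] bottom [159. 375.] right [255. 329.]
```

View pics/L4.png

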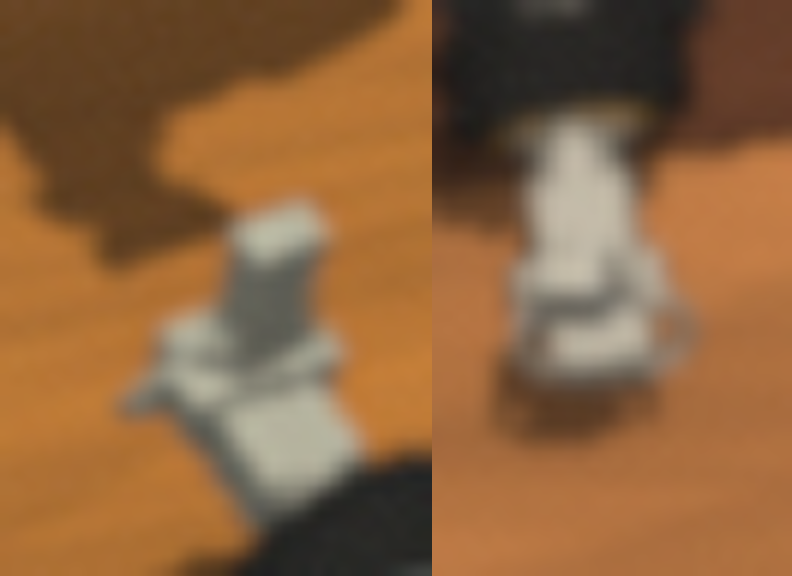

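The ring's left edge is at (125,405) in the scene view and its bottom at v≈378 in the top view. A ring at 1.17 rad would project to (122,407) and 375, so it is fully over. The tab top is unchanged at (280,230), and the gripper is clear.

```bash
python3 -m crank '{"travel":[[0,0,0],[0,0,0],[0,0,0]],"turn":[0,0,0]}' | grep -E 'clock|tcp|wrist'; python3 -c "
from workcell import *
print(hand_in())"
```

```text
clock: 26.55
tcp_pos: [0.4243, 0.1229, 0.1894]
wrist_force: [0.4, 0.2, -0.4]
the job is handed in; nothing more can be done
None
```

I handed the job in at about 26.6 s: the linchpin is home in the axle's hole and its ring is swung over the axle's end. Hand-in reports no verdict, so this rests on my own checks.

**What I did:** I took the pin from its block, carried and turned it to the axle, and eased it down by feel. The pin went straight into the hole with at most about 3 N at the wrist. The collar stopped firmly, and I pressed to about 12 N before letting go. I then swung the ring down with one finger from above and pushed it in from outside until it stopped.

**Last checks:**
- **Ring:** its outline in both cameras matched the projection for 1.17 rad, within about 3 enlarged-picture pixels (about 0.25 camera pixel).
- **Pin:** the tab top lay where a fully seated pin should project, and had not moved after the ring was swung.
- **Gripper:** it was clear, with the wrist force near zero.

**What disagreed or is uncertain:**
- **Pin's sideways position in the jaws:** the camera estimates differed by several mm, +3 mm against -4 mm. The entry succeeded anyway.
- **Ring droop:** the ring had drooped to roughly 0.2–0.4 rad during the carry, still under the 0.7 limit.
- **Final push:** the last inward step on the ring read about 11–13 N at the wrist, more than I intended. With the 3 to 4 times leverage, the load on the axle may briefly have come near or above the 35 N limit. I backed off at once, and nothing reported a failure.
- **Tin, mug and spanner:** I did not check them again at the end. The arm's path stayed well clear of them.

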